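Load the bath carrier in reverse order

TASK

Move the four capped vials from their coloured holders into the four compartments of the aluminium bath carrier, one vial in each, in reverse order: the vial that stood at the left end of the row of holders goes to the right end of the carrier, the second from the left becomes the second from the right, and so on. Leave them all standing upright on the compartment floors, never tip a vial over, and do not disturb the beaker, the jar or the petri dish.

Things in the scene. Friction and masses are not known exactly. Their poses are not given: they have to be found in the camera images.
- vial_red: Loose capped sample vial with a red cap: a plain upright cylinder 34 mm in diameter and 82 mm tall, 50 to 90 g; amber glass below with a white paper band, the top 22 mm is the red cap of the same diameter. Origin: centre of its underside; z up. It starts standing in the red holder.
- vial_yellow: Loose capped sample vial with a yellow cap: a plain upright cylinder 34 mm in diameter and 82 mm tall, 50 to 90 g; amber glass below with a white paper band, the top 22 mm is the yellow cap of the same diameter. Origin: centre of its underside; z up. It starts standing in the yellow holder.
- vial_green: Loose capped sample vial with a green cap: a plain upright cylinder 34 mm in diameter and 82 mm tall, 50 to 90 g; amber glass below with a white paper band, the top 22 mm is the green cap of the same diameter. Origin: centre of its underside; z up. It starts standing in the green holder.
- vial_blue: Loose capped sample vial with a blue cap: a plain upright cylinder 34 mm in diameter and 82 mm tall, 50 to 90 g; amber glass below with a white paper band, the top 22 mm is the blue cap of the same diameter. Origin: centre of its underside; z up. It starts standing in the blue holder.
- holder_red: Fixed red square holder, an open-topped shallow box 52 x 52 mm, 14 mm high, walls and floor 4 mm thick. The four holders stand in one straight row on the white stand, 60 mm from centre to centre, colours in any order; the vial of the same colour starts in it. Origin: centre of its underside; axes parallel to the stand's.
- holder_yellow: Fixed yellow square holder, an open-topped shallow box 52 x 52 mm, 14 mm high, walls and floor 4 mm thick. The four holders stand in one straight row on the white stand, 60 mm from centre to centre, colours in any order; the vial of the same colour starts in it. Origin: centre of its underside; axes parallel to the stand's.
- holder_green: Fixed green square holder, an open-topped shallow box 52 x 52 mm, 14 mm high, walls and floor 4 mm thick. The four holders stand in one straight row on the white stand, 60 mm from centre to centre, colours in any order; the vial of the same colour starts in it. Origin: centre of its underside; axes parallel to the stand's.
- holder_blue: Fixed blue square holder, an open-topped shallow box 52 x 52 mm, 14 mm high, walls and floor 4 mm thick. The four holders stand in one straight row on the white stand, 60 mm from centre to centre, colours in any order; the vial of the same colour starts in it. Origin: centre of its underside; axes parallel to the stand's.
- stand: Fixed white plate under the four holders, 70 mm (its x) by 252 mm (its y), 10 mm thick, left or right of the carrier. Origin: centre of its underside, z up; its y runs along the row towards the robot's left (+y world) give or take 0.35 rad. Holder centres at x = 0, y = -90, -30, 30, 90 mm, undersides at z = 10 mm.
- carrier: Fixed bare-aluminium tray, 64 mm (its x) by 244 mm (its y), 18 mm high; walls, floor and three full-height dividers 4 mm thick make four open compartments in a row, 56 mm square inside, floor at z = 4 mm, centres at x = 0, y = -90, -30, 30, 90 mm. Origin: centre of its underside, z up; its y runs along the row towards the robot's left (+y world) give or take 0.35 rad. Dark floors.
- beaker: Bystander: loose open glass beaker, about 68 mm in diameter, 85 mm tall, beyond the racks. Origin: centre of its underside.
- reagent: Bystander: loose amber glass jar with a white cap, 56 mm in diameter, 110 mm tall, beyond the racks. Origin: centre of its underside.
- dish: Bystander: loose closed petri dish, pale grey translucent, 92 mm in diameter, 17 mm tall, beyond the racks. Origin: centre of its underside.
Not all that is in view belongs to the job. Leave any pink look-alike of the vial_red alone. What is shaped like the vial_blue but pink is not meant.

How it is judged (in metres and radians):
At the end, for the whole second after the job is handed in: Each vial stands on the floor (within 4 mm) of the compartment that mirrors the place of its own colour's holder (holder at y on the stand, compartment at -y on the carrier), within 14 mm of the compartment's centre along x and y, upright within 0.1 rad, at rest (x of vial_red in the frame of carrier between -0.014 and 0.014 m and z of vial_red in the frame of carrier between 0 and 0.008 m and angle between each of vial_red, vial_yellow, vial_green, vial_blue's own z axis and vertical below 0.1 rad and linear speed of each of vial_red, vial_yellow, vial_green, vial_blue below 0.02 m/s and angular speed of each of vial_red, vial_yellow, vial_green, vial_blue below 0.3 rad/s and ((y of holder_red in the frame of stand between -0.105 and -0.075 m and y of vial_red in the frame of carrier between 0.076 and 0.104 m) or (y of holder_red in the frame of stand between -0.045 and -0.015 m and y of vial_red in the frame of carrier between 0.016 and 0.044 m) or (y of holder_red in the frame of stand between 0.015 and 0.045 m and y of vial_red in the frame of carrier between -0.044 and -0.016 m) or (y of holder_red in the frame of stand between 0.075 and 0.105 m and y of vial_red in the frame of carrier between -0.104 and -0.076 m)) and x of vial_yellow in the frame of carrier between -0.014 and 0.014 m and z of vial_yellow in the frame of carrier between 0 and 0.008 m and ((y of holder_yellow in the frame of stand between -0.105 and -0.075 m and y of vial_yellow in the frame of carrier between 0.076 and 0.104 m) or (y of holder_yellow in the frame of stand between -0.045 and -0.015 m and y of vial_yellow in the frame of carrier between 0.016 and 0.044 m) or (y of holder_yellow in the frame of stand between 0.015 and 0.045 m and y of vial_yellow in the frame of carrier between -0.044 and -0.016 m) or (y of holder_yellow in the frame of stand between 0.075 and 0.105 m and y of vial_yellow in the frame of carrier between -0.104 and -0.076 m)) and x of vial_green in the frame of carrier between -0.014 and 0.014 m and z of vial_green in the frame of carrier between 0 and 0.008 m and ((y of holder_green in the frame of stand between -0.105 and -0.075 m and y of vial_green in the frame of carrier between 0.076 and 0.104 m) or (y of holder_green in the frame of stand between -0.045 and -0.015 m and y of vial_green in the frame of carrier between 0.016 and 0.044 m) or (y of holder_green in the frame of stand between 0.015 and 0.045 m and y of vial_green in the frame of carrier between -0.044 and -0.016 m) or (y of holder_green in the frame of stand between 0.075 and 0.105 m and y of vial_green in the frame of carrier between -0.104 and -0.076 m)) and x of vial_blue in the frame of carrier between -0.014 and 0.014 m and z of vial_blue in the frame of carrier between 0 and 0.008 m and ((y of holder_blue in the frame of stand between -0.105 and -0.075 m and y of vial_blue in the frame of carrier between 0.076 and 0.104 m) or (y of holder_blue in the frame of stand between -0.045 and -0.015 m and y of vial_blue in the frame of carrier between 0.016 and 0.044 m) or (y of holder_blue in the frame of stand between 0.015 and 0.045 m and y of vial_blue in the frame of carrier between -0.044 and -0.016 m) or (y of holder_blue in the frame of stand between 0.075 and 0.105 m and y of vial_blue in the frame of carrier between -0.104 and -0.076 m))); the robot touches nothing.
It fails at once if a vial is tipped over (more than 0.7 rad) (angle between any of vial_red, vial_yellow, vial_green, vial_blue's own z axis and vertical above 0.7 rad).
It fails at once if the beaker, the jar or the petri dish is moved more than 20 mm or tipped (distance of any of beaker, reagent, dish from where it was at the start of the episode above 0.02 m or angle between any of beaker, reagent, dish's own z axis and vertical above 0.5 rad).
It also fails if it takes over 106 s, if anything falls off the work surface, if the arm or the gripper's body presses on something with over 40 N, if the wrist force passes 120 N, or if a joint passes its speed limit or range.

ROBOT

A 6-joint arm with a two-finger parallel gripper is mounted at the origin on the work surface. World frame = base frame: x ahead of the robot, y to its left, z up, the work surface at z = 0. Lengths are in m, angles in degrees, forces in N, time in s.
With the tool pointing down it reaches from about 0.4 to 0.825 m from the base axis. Payload 7 kg.
Tool frame: the origin (TCP) lies on the centre line of the jaws, within the pads' length; the fingertips stand 8 mm ahead of it and the grasp point (between the pads) lies 11 mm behind it; z points along the fingers, y is the line along which they close (so a half turn about z gives the same grasp; the last joint's range is limited). The gripper opens to 88 mm and grips with 3 to 60 N. Pads are 19 mm wide; open, the fingers measure 130 mm over their backs; the gripper's body (78 mm by 193 mm) begins 47 mm behind the grasp point.
Start: joints at [-50.701, 20.546, 0.682, 0, -70.136, -16.507], TCP at [0.261, -0.622, 0.235] pointing down, gripper open.
Joint ranges: [-176.03, 176.03], [-82.01, 121.73], [-58.28, 71.71], [-173.87, 95.51], [-174.79, -0.11], [-173.66, 173.66]. Speed limits (degrees/s): [136.94, 136.94, 172.46, 180, 180, 180].

INTERFACE

Orientations are given as [roll, pitch, yaw] about the fixed x, y, z axes, in that order (R = Rz(yaw) Ry(pitch) Rx(roll)).
In Python, from plant import r gives the robot as it stands.
- The arm moves only by the tool carry_out, never from a script. Its argument "targets" is a list of rows, each a list of 6 numbers: the shift along the tool's x, y, z scaled (see below), then the turn, a rotation vector about the tool's x, y, z scaled (see below). A call has 1 to 5 rows; each row shifts and turns the commanded pose from where the row before left it, along the tool's axes as they then stand; what a row does not reach is not made up. The controller multiplies each number of a shift by 0.5 m and each number of a turn by 60 degrees. A row lasts 1/8 s, in which the tool goes at most 62.5 mm and 10.7 degrees, less where a joint would pass 70% of its speed; a pose out of reach is approached as far as the arm can. A call with a number of a shift or a turn outside -1 to 1 is refused whole. A call with a gripper value outside its range is refused whole. "hand" is the opening, from 0 (shut) to 1 (fully open), set as the call begins (left out, the last holds). The fingers move at their own pace and stop on an object; "squeeze" is the grip in N (left out, the last holds). Time passes only in rows, so rows that do not move let the fingers close. It gives the time, the measured TCP pose, the force, the opening and the grip force at its end, in the units of the state.
- r.get_state(): the state, without advancing time (a new reading comes with each control period).
- r.capture(name): name is "side" or "top"; returns the picture (384x512x3 uint8, red, green, blue); there is no depth.
- r.camera_info(name): a dict with "K" (3x3 intrinsics, pixels), "distortion" ([k1, k2, p1, p2, k3] as OpenCV has them; the pictures are not rectified), "eye" and "attitude" of the camera in the world. Camera axes: x right, y down, z forward; pixel columns grow to the right and rows downward; lengths in m; the calibration is good to about 2 mm. A picture is of the moment at which its call begins. camera_info takes no time and is no camera call.
- r.close_job(): hands the job in; it is judged then, once.
The state is a dict: "time_s": time; "joints": joint angles; "qd": joint speeds; "joint_torque": joint torques, N m; "tcp_pos": TCP position; "eef_rot": TCP orientation; "contact_force": force on the tool from outside, world axes, zero at the start; "moment": the same for the moment, N m; "gripper_width": finger opening in m; "gripper_force": force on a finger pad.
Only numpy, scipy, OpenCV 4.12 (cv2) and the standard library are available. Lean on these libraries where they do the work, as an engineer would, in place of code of your own. Each camera call takes 0.05 s, during which the arm holds its last target. There are 200 camera calls.

## Working session

There is one attempt and no reset: what is moved stays moved. The work goes in short steps, Python scripts to look and compute and a tool call to move; the robot and the scene stay as the last step left them, time stands still between calls to the robot, and variables do not carry over. Pictures are saved under pics/ and viewed, at most 14 in all, crops included, and the job is handed in when it is done.

Besides the shell and the picture viewer there is one more tool, called after "Request:" as a command line: name --pt "numbers of a row" for each row, then --argument value for the rest. carry_out: Moves the arm, as the interface text tells. Its arguments: {"type":"object","properties":{"targets":{"type":"array","items":{"type":"array","items":{"type":"number","minimum":-1,"maximum":1}}},"hand":{"type":"number"},"squeeze":{"type":"number"}},"required":["targets"]}

```bash
mkdir -p pics
python3 - <<'E'
from plant import r
import cv2
print(r.get_state())
for n in("top","side"):
    print(n,r.camera_info(n))
    cv2.imwrite(f"pics/{n}0.png",r.capture(n)[:,:,::-1])
E
```

```text
{'time_s': 0.0, 'joints': array([-5.07024513e+01,  2.05897051e+01,  6.33585864e-01, -2.05076730e-02,
       -7.01330634e+01, -1.65075401e+01]), 'qd': array([ 0.00385691,  0.07986051, -0.09620109, -0.06169974, -0.1176481 ,
        0.00724945]), 'joint_torque': array([ 1.50246509e-03, -5.82718742e+01,  2.93056619e+01,  6.99717075e+00,
        6.89963999e-03, -1.65563106e-04]), 'tcp_pos': array([ 0.26127375, -0.62188052,  0.23363953]), 'eef_rot': array([ 1.79909015e+02, -6.85906757e-03, -1.57216970e+02]), 'contact_force': array([ 0.21871295,  0.49462702, -0.37919518]), 'moment': array([-0.00712703, -0.0067732 , -0.04589467]), 'gripper_force': 0.0, 'gripper_width': 0.08764505307949484}
top {'K': array([[413.94627956,   0.        , 254.36931684],
       [  0.        , 413.94627956, 188.3718121 ],
       [  0.        ,   0.        ,   1.        ]]), 'distortion': array([-0.03753487,  0.        ,  0.        ,  0.        ,  0.        ]), 'eye': array([ 0.52699677, -0.01857006,  1.05571079]), 'attitude': array([-174.31077707,    1.30438037,  -89.80266721])}
side {'K': array([[364.11246505,   0.        , 254.94299217],
       [  0.        , 364.11246505, 187.92351596],
       [  0.        ,   0.        ,   1.        ]]), 'distortion': array([-0.09795117,  0.        ,  0.        ,  0.        ,  0.        ]), 'eye': array([0.26621777, 0.50497894, 0.52441606]), 'attitude': array([-126.7749274 ,    0.16435215, -146.28370732])}
```

View pics/top0.png

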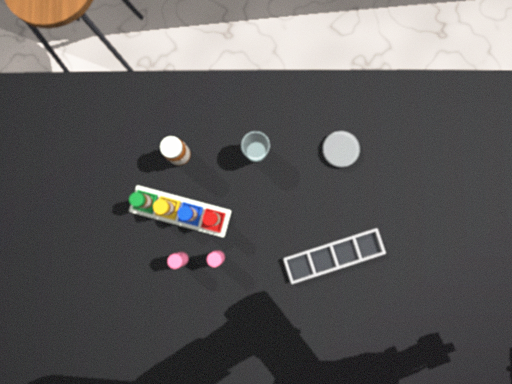

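View pics/side0.png

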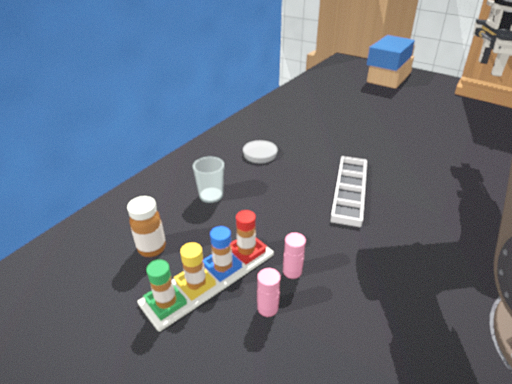

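The top view shows the caps from left to right as green (137,200), yellow (163,207), blue (186,213) and red (211,219), on the stand at the left. The carrier is on the right, from (300,268) to (370,243), and the pink decoys are at (177,260) and (215,258). In the side view the caps come in the same order along the stand.

```bash
cat > h.py <<'E'
import cv2,numpy as np
from scipy.spatial.transform import Rotation as R
from plant import r
def cam(n):
    c=r.camera_info(n); return c["K"],c["distortion"],np.array(c["eye"]),R.from_euler("xyz",c["attitude"],degrees=True).as_matrix()
def ray(n,uv,z):
    K,D,e,A=cam(n)
    p=cv2.undistortPoints(np.float64(uv).reshape(-1,1,2),K,D).reshape(-1,2)
    d=np.c_[p,np.ones(len(p))]@A.T
    return (e+d*((z-e[2])/d[:,2])[:,None])
def proj(n,P):
    K,D,e,A=cam(n)
    return cv2.projectPoints(np.float64(P).reshape(-1,3),cv2.Rodrigues(A.T)[0],-A.T@e,K,D)[0].reshape(-1,2)
E
python3 - <<'E'
from h import *
im=cv2.imread("pics/top0.png")
a=im[170:250,110:250]; b=im[215:295,270:400]
cv2.imwrite("pics/z.png",np.vstack([cv2.resize(a,(650,372),interpolation=2),cv2.resize(b[:,:],(650,400),interpolation=2)])[:600] if 0 else cv2.resize(a,(784,448),interpolation=cv2.INTER_CUBIC))
hsv=cv2.cvtColor(im,cv2.COLOR_BGR2HSV)
g=((hsv[...,1]<70)&(hsv[...,2]>110)).astype(np.uint8)
# carrier
m=np.zeros_like(g); m[215:295,270:400]=g[215:295,270:400]
c=max(cv2.findContours(m,cv2.RETR_EXTERNAL,2)[0],key=cv2.contourArea)
# half-pixel accuracy: rectify to plane z=.018
P=ray("top",c.reshape(-1,2),.018)[:,:2]
rc=cv2.minAreaRect((P*1000).astype(np.float32)); print("carrier",rc)
print(ray("top",[[284,258],[378,230],[385,250],[292,283]],.018).round(3))
# stand
m=(hsv[...,2]>70).astype(np.uint8)
mm=np.zeros_like(m); mm[180:240,125:240]=m[180:240,125:240]
c=max(cv2.findContours(mm,cv2.RETR_EXTERNAL,2)[0],key=cv2.contourArea)
P=ray("top",c.reshape(-1,2),.010)[:,:2]
print("stand",cv2.minAreaRect((P*1000).astype(np.float32)))
E
```

```text
carrier ((463.6661682128906, -193.09471130371094), (70.82331848144531, 250.09658813476562), 17.900089263916016)
[[ 0.457 -0.069  0.018]
 [ 0.527 -0.303  0.018]
 [ 0.477 -0.319  0.018]
 [ 0.396 -0.088  0.018]]
stand ((577.0332641601562, 199.26388549804688), (268.8947448730469, 80.51177215576172), 75.05766296386719)
```

View pics/z.png

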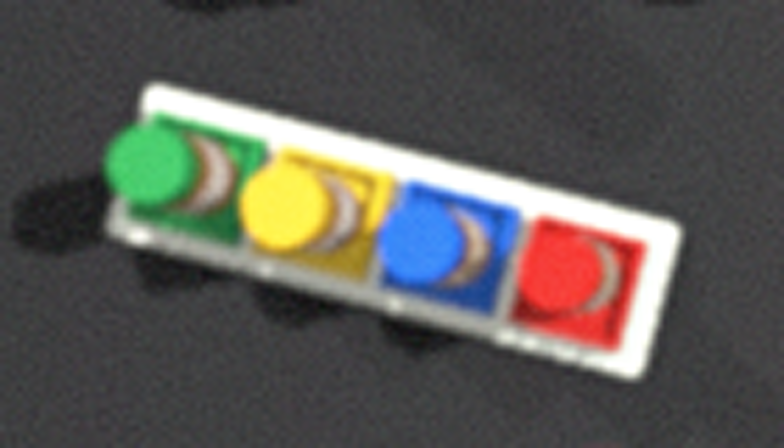

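The zoomed view (5.6x) shows the cap-top centres at about green (150,165), yellow (286,207), blue (421,243) and red (561,274). The vials stand inside their holders.

Run:
```python
from h import *
im=cv2.imread("pics/top0.png");hsv=cv2.cvtColor(im,cv2.COLOR_BGR2HSV)
z=np.array([[150,165],[286,207],[421,243],[561,274]])/5.6-.4+[110,170]
C=ray("top",z,.096);print("caps eye\n",C.round(4))
d=C[3]-C[0];print("len",np.linalg.norm(d)/3,"angle of +y axis",np.degrees(np.arctan2(-d[1],-d[0])))
# side cam cap-top ellipse centre check, and stand corner check by colour
s=cv2.imread("pics/side0.png")
print("proj to side",proj("side",C).round(1))
# bright (far) stand edge line in top view for angle, carrier line
w=((hsv[...,1]<60)&(hsv[...,2]>150)).astype(np.uint8)
m=np.zeros_like(w);m[180:242,125:240]=w[180:242,125:240]
p=[]
for u in range(140,228):
    v=np.flatnonzero(m[:,u])
    if len(v):p.append((u,v[0]-.5))
L=ray("top",p,.010)[:,:2];f=np.polyfit(L[:,1],L[:,0],1);k=abs(L[:,0]-np.polyval(f,L[:,1]))<.004;f=np.polyfit(L[k,1],L[k,0],1)
print("far stand edge x=%.4f*y+%.4f"%tuple(f),"yaw",np.degrees(np.arctan(-f[0])), "cap dist to edge",((np.polyval(f,C[:,1])-C[:,0])*np.cos(np.arctan(f[0]))).round(4))
x=ray("top",[[172,147],[256,146],[177,260],[215,258]],.1);print(x.round(3))
b=im[215:295,270:400];cv2.imwrite("pics/c.png",cv2.resize(b,(780,480),interpolation=cv2.INTER_CUBIC))
```

```text
caps eye
 [[0.597  0.2805 0.096 ]
 [0.5796 0.2225 0.096 ]
 [0.5648 0.1655 0.096 ]
 [0.5521 0.1069 0.096 ]]
len 0.05977981918679969 angle of +y axis 75.49697092204471
proj to side [[157.9 267.1]
 [191.4 249. ]
 [220.3 232.2]
 [246.2 215.9]]
far stand edge x=0.2644*y+0.5605 yaw -14.81154995005327 cap dist to edge [0.0364 0.0385 0.0382 0.0355]
[[0.72  0.198 0.1  ]
 [0.722 0.    0.1  ]
 [0.457 0.181 0.1  ]
 [0.462 0.093 0.1  ]]
```

View pics/c.png

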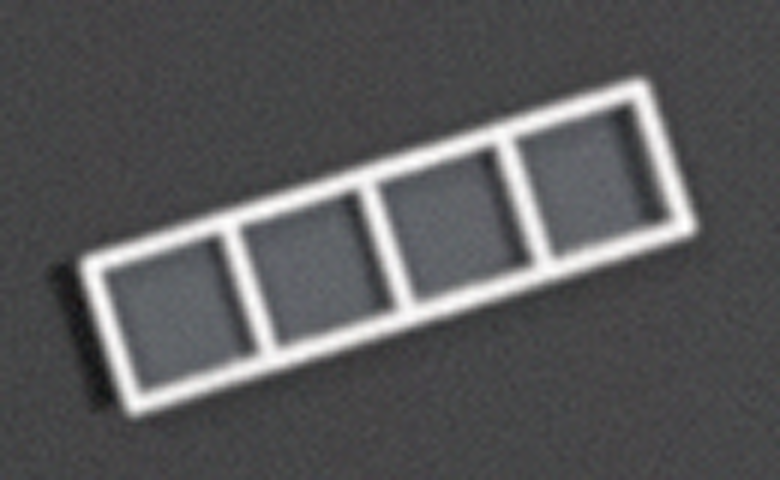

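The carrier crop (6x) has its rim corners at about (82,258), (645,78), (695,230) and (132,415), with the centre divider at (389,245). The cap spacing comes out at 59.8 mm against 60 mm, and the caps reproject onto the side view to within 2 px.

```bash
cat >> h.py <<'E'
CC=np.array([.4637,-.1931]); CY=17.9
VI=dict(g=[.597,.2805],y=[.5796,.2225],b=[.5648,.1655],r=[.5521,.1069])
SY=-105.;KY=-72.
def comp(y): a=np.radians(CY); return CC+y*np.array([-np.sin(a),np.cos(a)])
def go(x,y,z,yaw=None,n=5):
    "tool-frame rows (scaled) from the present pose to TCP x,y,z,yaw, n rows, first rows turn+shift"
    s=r.get_state();p=np.array(s["tcp_pos"]);Rt=R.from_euler("xyz",s["eef_rot"],degrees=True)
    y0=s["eef_rot"][2]; yaw=y0 if yaw is None else yaw
    dy=(yaw-y0+180)%360-180
    T=R.from_euler("xyz",[180,0,yaw],degrees=True)
    rows=[];st=(np.array([x,y,z])-p)/n; cur=Rt
    W=(T*Rt.inv()).as_rotvec(degrees=True)
    for i in range(n):
        sh=cur.inv().apply(st)/.5
        tv=cur.inv().apply(W/n)/60
        rows.append([*sh.round(4),*tv.round(4)]); cur=R.from_rotvec(W/n,degrees=True)*cur
    print("pos",p.round(4),"rot",np.round(s["eef_rot"],2),"t",round(s["time_s"],2),"w",round(s["gripper_width"],4))
    for q in rows: print([float(v) for v in q])
E
python3 - <<'E'
from h import *
z=np.array([[82,258],[645,78],[695,230],[132,415]])/6-.42+[270,215]
P=ray("top",z,.018)[:,:2];c=P.mean(0);d=(P[0]+P[3]-P[1]-P[2])/2
print(c,np.linalg.norm(d),np.linalg.norm((P[0]+P[1]-P[2]-P[3])/2),np.degrees(np.arctan2(-d[0],d[1])))
for y in(-.09,-.03,.03,.09):print(comp(y))
go(.552,.107,.17,SY,15)
E
```

```text
[ 0.46378019 -0.19345972] 0.24489796512563647 0.06616310838602514 17.88732955215836
[ 0.4913621 -0.2787435]
[ 0.4729207  -0.22164783]
[ 0.4544793  -0.16455217]
[ 0.4360379 -0.1074565]
pos [ 0.2613 -0.6219  0.2337] rot [ 1.7991e+02 -1.0000e-02 -1.5721e+02] t 0.1 w 0.0875
[-0.0734, 0.0746, 0.0086, 0.0001, 0.0, -0.058]
[-0.0778, 0.07, 0.0086, 0.0001, 0.0, -0.058]
[-0.0819, 0.0651, 0.0086, 0.0001, 0.0, -0.058]
[-0.0857, 0.06, 0.0086, 0.0001, 0.0, -0.058]
[-0.0892, 0.0547, 0.0086, 0.0001, 0.0, -0.058]
[-0.0923, 0.0492, 0.0085, 0.0001, 0.0, -0.058]
[-0.0951, 0.0435, 0.0085, 0.0001, 0.0, -0.058]
[-0.0976, 0.0377, 0.0085, 0.0001, 0.0, -0.058]
[-0.0997, 0.0317, 0.0085, 0.0001, 0.0, -0.058]
[-0.1015, 0.0256, 0.0085, 0.0001, 0.0, -0.058]
[-0.1028, 0.0194, 0.0085, 0.0001, 0.0, -0.058]
[-0.1038, 0.0131, 0.0085, 0.0001, 0.0, -0.058]
[-0.1044, 0.0067, 0.0085, 0.0001, 0.0, -0.058]
[-0.1046, 0.0004, 0.0085, 0.0001, 0.0, -0.058]
[-0.1045, -0.006, 0.0085, 0.0001, 0.0, -0.058]
```

Request:
carry_out --pt "-0.073 0.075 0.009 0 0 -0.058" --pt "-0.078 0.07 0.009 0 0 -0.058" --pt "-0.082 0.065 0.009 0 0 -0.058" --pt "-0.086 0.06 0.009 0 0 -0.058" --pt "-0.089 0.055 0.009 0 0 -0.058" --hand 0.8 --squeeze 20

```text
time_s: 0.72
tcp_pos: [0.3585, -0.3774, 0.2117]
eef_rot: [180.0, -0.0, -139.7]
contact_force: [0.9, 0.8, 0.4]
gripper_width: 0.07
gripper_force: 0.0
```

Request:
carry_out --pt "-0.092 0.049 0.009 0 0 -0.058" --pt "-0.095 0.044 0.009 0 0 -0.058" --pt "-0.098 0.038 0.009 0 0 -0.058" --pt "-0.1 0.032 0.009 0 0 -0.058" --pt "-0.102 0.026 0.009 0 0 -0.058"

```text
time_s: 1.35
tcp_pos: [0.4551, -0.1336, 0.1894]
eef_rot: [-180.0, 0.0, -122.3]
contact_force: [0.6, -0.3, 0.5]
gripper_width: 0.0701
gripper_force: 0.0
```

```bash
python3 -c "
from h import *
go(.552,.107,.17,SY,5)"
```

```text
pos [ 0.4551 -0.1336  0.1894] rot [-1.7999e+02  1.0000e-02 -1.2229e+02] t 1.35 w 0.0701
[-0.1021, 0.0187, 0.0078, -0.0, 0.0, -0.0576]
[-0.103, 0.0125, 0.0078, -0.0, 0.0, -0.0576]
[-0.1036, 0.0062, 0.0078, -0.0, 0.0, -0.0576]
[-0.1038, -0.0, 0.0078, -0.0, 0.0, -0.0576]
[-0.1036, -0.0063, 0.0078, -0.0, 0.0, -0.0576]
```

Tracking is precise.

Request:
carry_out --pt "-0.102 0.019 0.008 0 0 -0.058" --pt "-0.103 0.012 0.008 0 0 -0.058" --pt "-0.104 0.006 0.008 0 0 -0.058" --pt "-0.104 0 0.008 0 0 -0.058" --pt "-0.104 -0.006 0.008 0 0 -0.058"

```text
time_s: 1.98
tcp_pos: [0.5525, 0.1073, 0.1693]
eef_rot: [180.0, -0.0, -104.9]
contact_force: [0.8, -0.2, 0.6]
gripper_width: 0.0699
gripper_force: 0.0
```

Run:
```python
from h import *
go(.5521,.1069,.065,SY,3)
cv2.imwrite("pics/s1.png",r.capture("side")[150:350,100:350,::-1])
```

```text
pos [0.5525 0.1073 0.1693] rot [ 1.7998e+02 -1.0000e-02 -1.0488e+02] t 1.98 w 0.0699
[0.0003, 0.0002, 0.0695, 0.0001, -0.0001, 0.0007]
[0.0003, 0.0002, 0.0695, 0.0001, -0.0001, 0.0007]
[0.0003, 0.0002, 0.0695, 0.0001, -0.0001, 0.0007]
```

View pics/s1.png

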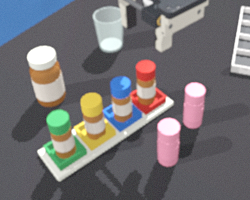

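The crop shows the gripper above the red vial at (145,75), with a finger visible on the near side at (165,40) and clear of the pink decoys. I'll descend and grip.

Request:
carry_out --pt "0 0 0.07 0 0 0" --pt "0 0 0.07 0 0 0" --pt "0 0 0.069 0 0 0" --pt "0 0 0 0 0 0"

```text
time_s: 2.52
tcp_pos: [0.5503, 0.1045, 0.0626]
eef_rot: [179.7, -0.2, -105.0]
contact_force: [-0.2, 0.7, 0.9]
gripper_width: 0.07
gripper_force: 0.0
```

Request:
carry_out --pt "0 0 0 0 0 0" --pt "0 0 0 0 0 0" --pt "0 0 0 0 0 0" --pt "0 0 0 0 0 0" --pt "0 0 0 0 0 0" --hand 0

```text
time_s: 3.15
tcp_pos: [0.5525, 0.1057, 0.0656]
eef_rot: [-180.0, 0.0, -105.0]
contact_force: [-1.3, 0.4, 4.3]
gripper_width: 0.0335
gripper_force: 20.0
```

Request:
carry_out --pt "0 0 -0.02 0 0 0" --pt "0 0 -0.06 0 0 0" --pt "0 0 -0.07 0 0 0" --pt "0 0 -0.06 0 0 0"

```text
time_s: 3.65
tcp_pos: [0.5523, 0.1056, 0.1719]
eef_rot: [-180.0, 0.0, -105.0]
contact_force: [0.3, 0.7, -0.7]
gripper_width: 0.0335
gripper_force: 20.0
```

Run:
```python
from h import *
x,y=comp(.09)
go(x,y,.17,KY,5)
cv2.imwrite("pics/s2.png",r.capture("side")[100:350,100:400,::-1])
```

```text
pos [0.5523 0.1056 0.1719] rot [-1.7997e+02  2.0000e-02 -1.0500e+02] t 3.65 w 0.0335
[0.0944, 0.0229, 0.0007, -0.0001, 0.0, -0.11]
[0.0911, 0.0336, 0.0007, -0.0001, 0.0, -0.11]
[0.0866, 0.0438, 0.0007, -0.0001, 0.0, -0.11]
[0.081, 0.0535, 0.0007, -0.0001, 0.0, -0.11]
[0.0743, 0.0624, 0.0007, -0.0001, 0.0, -0.11]
```

View pics/s2.png

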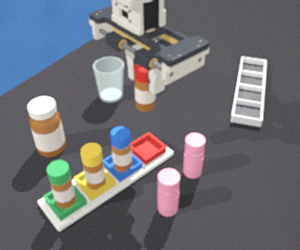

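The red vial is lifted upright in the jaws at (145,88) and its holder at (150,148) is empty. I'll carry it to the left end of the carrier's mirrored position.

Request:
carry_out --pt "0.094 0.023 0 0 0 -0.11" --pt "0.091 0.034 0 0 0 -0.11" --pt "0.087 0.044 0 0 0 -0.11" --pt "0.081 0.053 0 0 0 -0.11" --pt "0.074 0.062 0 0 0 -0.11"

```text
time_s: 4.32
tcp_pos: [0.4351, -0.1083, 0.1706]
eef_rot: [-180.0, -0.0, -71.8]
contact_force: [0.8, 0.1, -0.3]
gripper_width: 0.0332
gripper_force: 20.0
```

Run:
```python
from h import *
x,y=comp(.09)
go(x,y,.057,KY,4)
cv2.imwrite("pics/t2.png",cv2.resize(r.capture("top")[200:320,240:420,::-1],None,fx=3,fy=3))
```

```text
pos [ 0.4351 -0.1083  0.1706] rot [-1.7996e+02 -1.0000e-02 -7.1760e+01] t 4.33 w 0.0332
[-0.0002, -0.0005, 0.0568, -0.0002, -0.0, 0.001]
[-0.0002, -0.0005, 0.0568, -0.0002, -0.0, 0.001]
[-0.0002, -0.0005, 0.0568, -0.0002, -0.0, 0.001]
[-0.0002, -0.0005, 0.0568, -0.0002, -0.0, 0.001]
```

View pics/t2.png

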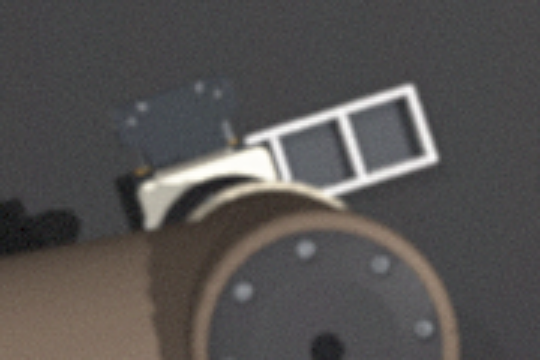

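From above, the arm covers the left compartments and the gripper sits over the left end, parallel to the carrier. I'll lower, release and retreat.

Request:
carry_out --pt "0 0 0.07 0 0 0" --pt "0 0 0.07 0 0 0" --pt "0 0 0.05 0 0 0" --pt "0 0 0.034 0 0 0" --pt "0 0 0 0 0 0"

```text
time_s: 5.0
tcp_pos: [0.4353, -0.1072, 0.0574]
eef_rot: [179.9, 0.0, -72.0]
contact_force: [0.0, 0.2, -0.3]
gripper_width: 0.0335
gripper_force: 20.0
```

Request:
carry_out --pt "0 0 0 0 0 0" --pt "0 0 0 0 0 0"

```text
time_s: 5.25
tcp_pos: [0.4366, -0.107, 0.0589]
eef_rot: [-179.9, -0.0, -72.0]
contact_force: [0.1, 0.1, -1.2]
gripper_width: 0.034
gripper_force: 20.0
```

Request:
carry_out --pt "0 0 0.005 0 0 0" --pt "0 0 0 0 0 0" --pt "0 0 0 0 0 0"

```text
time_s: 5.62
tcp_pos: [0.4361, -0.1071, 0.0556]
eef_rot: [-180.0, -0.0, -72.0]
contact_force: [0.3, -0.5, -0.5]
gripper_width: 0.0336
gripper_force: 20.0
```

Request:
carry_out --pt "0 0 0 0 0 0" --pt "0 0 0 0 0 0" --pt "0 0 0 0 0 0" --pt "0 0 0 0 0 0" --hand 0.8

```text
time_s: 6.12
tcp_pos: [0.4361, -0.1071, 0.0556]
eef_rot: [180.0, -0.0, -72.0]
contact_force: [0.1, -0.1, -0.6]
gripper_width: 0.067
gripper_force: 0.0
```

Request:
carry_out --pt "0 0 -0.03 0 0 0" --pt "0 0 -0.06 0 0 0" --pt "0 0 -0.07 0 0 0" --pt "0 0 -0.07 0 0 0"

```text
time_s: 6.62
tcp_pos: [0.4359, -0.1071, 0.1717]
eef_rot: [180.0, 0.0, -72.0]
contact_force: [0.4, -0.7, -0.0]
gripper_width: 0.0701
gripper_force: 0.0
```

Run:
```python
from h import *
go(*VI["b"],.17,SY,7)
cv2.imwrite("pics/s3.png",r.capture("side")[100:350,100:400,::-1])
```

```text
pos [ 0.4359 -0.1071  0.1717] rot [179.99   0.   -72.01] t 6.62 w 0.0701
[-0.0627, -0.0591, 0.0005, 0.0, 0.0, 0.0786]
[-0.0673, -0.0537, 0.0005, 0.0, 0.0, 0.0786]
[-0.0715, -0.048, 0.0005, 0.0, 0.0, 0.0786]
[-0.0752, -0.042, 0.0005, 0.0, 0.0, 0.0786]
[-0.0784, -0.0357, 0.0005, 0.0, 0.0, 0.0786]
[-0.0811, -0.0291, 0.0005, 0.0, 0.0, 0.0786]
[-0.0832, -0.0223, 0.0005, 0.0, 0.0, 0.0786]
```

View pics/s3.png

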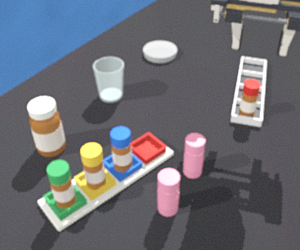

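The red vial stands upright in the carrier's left compartment at (250,100). Next is blue.

Request:
carry_out --pt "-0.063 -0.059 0 0 0 0.079" --pt "-0.067 -0.054 0 0 0 0.079" --pt "-0.072 -0.048 0 0 0 0.079" --pt "-0.075 -0.042 0 0 0 0.079"

```text
time_s: 7.18
tcp_pos: [0.5103, 0.05, 0.1705]
eef_rot: [-180.0, 0.0, -91.1]
contact_force: [0.6, -0.6, -0.1]
gripper_width: 0.0701
gripper_force: 0.0
```

Request:
carry_out --pt "-0.078 -0.036 0 0 0 0.078" --pt "-0.081 -0.029 0 0 0 0.078" --pt "-0.083 -0.022 0 0 0 0.078" --pt "0 0 0 0 0 0"

```text
time_s: 7.68
tcp_pos: [0.5661, 0.1675, 0.1696]
eef_rot: [180.0, -0.0, -104.9]
contact_force: [0.5, -1.3, 0.5]
gripper_width: 0.0704
gripper_force: 0.0
```

```bash
python3 -c "
from h import *
go(*VI['b'],.065,SY,3)"
```

```text
pos [0.5661 0.1675 0.1696] rot [ 1.7999e+02 -3.0000e-02 -1.0494e+02] t 7.67 w 0.0704
[0.0015, 0.0005, 0.0698, 0.0001, -0.0001, 0.0004]
[0.0015, 0.0005, 0.0698, 0.0001, -0.0001, 0.0004]
[0.0015, 0.0005, 0.0698, 0.0001, -0.0001, 0.0004]
```

Request:
carry_out --pt "0 0 0.07 0 0 0" --pt "0 0 0.07 0 0 0" --pt "0 0 0.05 0 0 0" --pt "0 0 0.021 0 0 0" --pt "0 0 0 0 0 0"

```text
time_s: 8.3
tcp_pos: [0.565, 0.1647, 0.0648]
eef_rot: [180.0, -0.0, -105.0]
contact_force: [0.8, -0.7, -0.7]
gripper_width: 0.07
gripper_force: 0.0
```

Request:
carry_out --pt "0 0 0 0 0 0" --pt "0 0 0 0 0 0" --pt "0 0 0 0 0 0" --pt "0 0 0 0 0 0" --pt "0 0 0 0 0 0" --hand 0

```text
time_s: 8.93
tcp_pos: [0.5653, 0.1652, 0.0653]
eef_rot: [-180.0, 0.0, -105.0]
contact_force: [-0.8, 1.1, 2.5]
gripper_width: 0.0336
gripper_force: 20.0
```

Request:
carry_out --pt "0 0 -0.02 0 0 0" --pt "0 0 -0.06 0 0 0" --pt "0 0 -0.07 0 0 0" --pt "0 0 -0.06 0 0 0" --pt "0 0 0 0 0 0"

```text
time_s: 9.55
tcp_pos: [0.5666, 0.1659, 0.1734]
eef_rot: [-179.8, 0.2, -105.0]
contact_force: [0.1, 0.9, -0.8]
gripper_width: 0.0336
gripper_force: 20.0
```

Run:
```python
from h import *
x,y=comp(.03)
go(x,y,.172,KY,7)
```

```text
pos [0.5666 0.1659 0.1734] rot [-179.78    0.22 -104.99] t 9.55 w 0.0336
[0.0995, 0.0065, -0.0, -0.0007, 0.0003, -0.0785]
[0.0986, 0.0147, 0.0, -0.0007, 0.0003, -0.0785]
[0.0971, 0.0227, 0.0001, -0.0007, 0.0003, -0.0785]
[0.0949, 0.0306, 0.0001, -0.0007, 0.0003, -0.0785]
[0.092, 0.0383, 0.0002, -0.0007, 0.0003, -0.0785]
[0.0886, 0.0458, 0.0003, -0.0007, 0.0003, -0.0785]
[0.0845, 0.0529, 0.0003, -0.0007, 0.0003, -0.0785]
```

Request:
carry_out --pt "0.099 0.006 0 0 0 -0.079" --pt "0.099 0.015 0 0 0 -0.079" --pt "0.097 0.023 0 0 0 -0.079" --pt "0.095 0.031 0 0 0 -0.079"

```text
time_s: 10.05
tcp_pos: [0.4998, -0.0251, 0.1696]
eef_rot: [179.9, -0.0, -85.9]
contact_force: [1.3, 0.0, -0.9]
gripper_width: 0.0333
gripper_force: 20.0
```

Request:
carry_out --pt "0.092 0.038 0 0 0 -0.079" --pt "0.089 0.046 0 0 0 -0.078" --pt "0.084 0.053 0 0 0 -0.078" --pt "0 0 0 0 0 0" --pt "0 0 0 0 0 0"

```text
time_s: 10.68
tcp_pos: [0.4529, -0.1654, 0.1698]
eef_rot: [180.0, 0.0, -72.0]
contact_force: [0.3, 1.0, -1.3]
gripper_width: 0.034
gripper_force: 20.0
```

Run:
```python
from h import *
x,y=comp(.03)
go(x,y,.0555,KY,4)
```

```text
pos [ 0.4529 -0.1654  0.1698] rot [ 1.7998e+02  2.0000e-02 -7.2050e+01] t 10.68 w 0.034
[-0.0002, -0.0009, 0.0571, 0.0001, 0.0001, -0.0002]
[-0.0002, -0.0009, 0.0571, 0.0001, 0.0001, -0.0002]
[-0.0002, -0.0009, 0.0571, 0.0001, 0.0001, -0.0002]
[-0.0002, -0.0009, 0.0571, 0.0001, 0.0001, -0.0002]
```

Request:
carry_out --pt "-0.001 -0.004 0.07 0 0 0" --pt "0 0 0.07 0 0 0" --pt "0 0 0.055 0 0 0" --pt "0 0 0.03 0 0 0" --pt "0 0 0 0 0 0"

```text
time_s: 11.3
tcp_pos: [0.4547, -0.1633, 0.0566]
eef_rot: [179.9, 0.0, -71.9]
contact_force: [0.3, 0.1, -1.1]
gripper_width: 0.0336
gripper_force: 20.0
```

Request:
carry_out --pt "0 0 0 0 0 0" --pt "0 0 0 0 0 0"

```text
time_s: 11.55
tcp_pos: [0.4555, -0.1639, 0.0583]
eef_rot: [-179.9, -0.0, -71.9]
contact_force: [-0.4, 0.7, -0.2]
gripper_width: 0.0335
gripper_force: 20.0
```

Request:
carry_out --pt "0 0 0.005 0 0 0" --pt "0 0 0 0 0 0" --pt "0 0 0 0 0 0"

```text
time_s: 11.92
tcp_pos: [0.4549, -0.1643, 0.0552]
eef_rot: [-180.0, -0.0, -72.0]
contact_force: [0.7, -0.0, -0.4]
gripper_width: 0.0338
gripper_force: 20.0
```

Request:
carry_out --pt "0 0 0 0 0 0" --pt "0 0 0 0 0 0" --pt "0 0 0 0 0 0" --pt "0 0 0 0 0 0" --hand 0.8

```text
time_s: 12.42
tcp_pos: [0.4549, -0.1643, 0.0551]
eef_rot: [-180.0, -0.0, -71.9]
contact_force: [-0.0, -0.3, -0.7]
gripper_width: 0.0671
gripper_force: 0.0
```

Request:
carry_out --pt "0 0 -0.03 0 0 0" --pt "0 0 -0.06 0 0 0" --pt "0 0 -0.07 0 0 0" --pt "0 0 -0.07 0 0 0" --pt "0 0 0 0 0 0"

```text
time_s: 13.05
tcp_pos: [0.4566, -0.1644, 0.1728]
eef_rot: [-179.7, -0.1, -71.9]
contact_force: [-0.7, -0.9, -1.1]
gripper_width: 0.0704
gripper_force: 0.0
```

Run:
```python
from h import *
go(*VI["y"],.171,SY,8)
```

```text
pos [ 0.4566 -0.1644  0.1728] rot [-1.797e+02 -1.100e-01 -7.192e+01] t 13.05 w 0.0704
[-0.0824, -0.0592, 0.0006, -0.0007, -0.0, 0.0689]
[-0.0865, -0.0531, 0.0006, -0.0007, -0.0, 0.0689]
[-0.0901, -0.0468, 0.0005, -0.0007, -0.0, 0.0689]
[-0.0932, -0.0401, 0.0005, -0.0007, -0.0, 0.0689]
[-0.0959, -0.0333, 0.0005, -0.0007, -0.0, 0.0689]
[-0.098, -0.0263, 0.0005, -0.0007, -0.0, 0.0689]
[-0.0997, -0.0192, 0.0005, -0.0007, -0.0, 0.0689]
[-0.1008, -0.012, 0.0005, -0.0007, -0.0, 0.0689]
```

Request:
carry_out --pt "-0.082 -0.059 0 0 0 0.069" --pt "-0.087 -0.053 0 0 0 0.069" --pt "-0.09 -0.047 0 0 0 0.069" --pt "-0.093 -0.04 0 0 0 0.069"

```text
time_s: 13.55
tcp_pos: [0.5162, 0.0305, 0.1693]
eef_rot: [179.9, -0.0, -88.6]
contact_force: [1.1, -0.4, -0.2]
gripper_width: 0.0703
gripper_force: 0.0
```

Request:
carry_out --pt "-0.096 -0.034 0 0 0 0.069" --pt "-0.098 -0.027 0 0 0 0.069" --pt "-0.1 -0.02 0 0 0 0.069" --pt "-0.101 -0.013 0 0 0 0.069" --pt "0 0 0 0 0 0"

```text
time_s: 14.18
tcp_pos: [0.58, 0.2255, 0.1681]
eef_rot: [179.9, -0.1, -105.0]
contact_force: [-0.9, -0.4, -0.8]
gripper_width: 0.0703
gripper_force: 0.0
```

Request:
carry_out --pt "0 0 0 0 0 0" --pt "0 0 0 0 0 0"

```text
time_s: 14.42
tcp_pos: [0.5793, 0.2216, 0.1698]
eef_rot: [180.0, -0.0, -105.1]
contact_force: [0.5, -0.6, 1.9]
gripper_width: 0.0702
gripper_force: 0.0
```

```bash
python3 -c "
from h import *
go(*VI['y'],.065,SY,3)"
```

```text
pos [0.5793 0.2216 0.1698] rot [ 1.7997e+02 -3.0000e-02 -1.0510e+02] t 14.43 w 0.0702
[-0.0007, -0.0001, 0.0698, 0.0002, -0.0002, -0.0006]
[-0.0007, -0.0001, 0.0698, 0.0002, -0.0002, -0.0006]
[-0.0007, -0.0001, 0.0698, 0.0002, -0.0002, -0.0006]
```

Request:
carry_out --pt "0 0 0.07 0 0 0" --pt "0 0 0.07 0 0 0" --pt "0 0 0.05 0 0 0" --pt "0 0 0.019 0 0 0" --pt "0 0 0 0 0 0"

```text
time_s: 15.05
tcp_pos: [0.5797, 0.222, 0.0657]
eef_rot: [180.0, -0.0, -105.1]
contact_force: [0.1, 0.2, 0.6]
gripper_width: 0.0704
gripper_force: 0.0
```

Request:
carry_out --pt "0 0 0 0 0 0" --pt "0 0 0 0 0 0" --pt "0 0 0 0 0 0" --pt "0 0 0 0 0 0" --pt "0 0 0 0 0 0" --hand 0

```text
time_s: 15.68
tcp_pos: [0.5797, 0.2227, 0.0658]
eef_rot: [-180.0, 0.0, -105.1]
contact_force: [-0.7, -0.3, 1.9]
gripper_width: 0.0336
gripper_force: 20.0
```

Request:
carry_out --pt "0 0 -0.02 0 0 0" --pt "0 0 -0.06 0 0 0" --pt "0 0 -0.07 0 0 0" --pt "0 0 -0.06 0 0 0" --pt "0 0 0 0 0 0"

```text
time_s: 16.3
tcp_pos: [0.5811, 0.2234, 0.1741]
eef_rot: [-179.8, 0.2, -105.0]
contact_force: [0.3, 0.1, -1.1]
gripper_width: 0.0338
gripper_force: 20.0
```

Run:
```python
from h import *
x,y=comp(-.03)
go(x,y,.172,KY,9)
cv2.imwrite("pics/s4.png",r.capture("side")[100:350,80:420,::-1])
```

```text
pos [0.5811 0.2234 0.1741] rot [-179.78    0.24 -105.05] t 16.3 w 0.0338
[0.1018, -0.0025, 0.0001, -0.0005, 0.0003, -0.0612]
[0.1017, 0.0041, 0.0001, -0.0005, 0.0003, -0.0612]
[0.1012, 0.0106, 0.0001, -0.0005, 0.0003, -0.0612]
[0.1004, 0.017, 0.0002, -0.0005, 0.0003, -0.0612]
[0.0991, 0.0234, 0.0002, -0.0005, 0.0003, -0.0612]
[0.0974, 0.0297, 0.0003, -0.0005, 0.0003, -0.0612]
[0.0952, 0.0359, 0.0003, -0.0005, 0.0003, -0.0612]
[0.0928, 0.0419, 0.0004, -0.0005, 0.0003, -0.0612]
[0.0899, 0.0478, 0.0004, -0.0005, 0.0003, -0.0612]
```

View pics/s4.png

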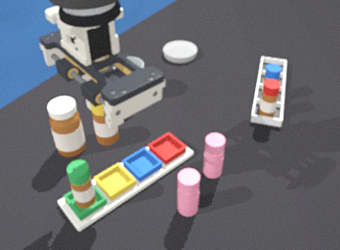

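The yellow vial is lifted upright at (105,125). Red and blue stand in the two left carrier compartments at (270,95), and only green is left on the stand.

Request:
carry_out --pt "0.101 -0.003 0 0 0 -0.061" --pt "0.101 0.004 0 0 0 -0.061" --pt "0.101 0.01 0 0 0 -0.061" --pt "0.1 0.017 0 0 0 -0.061" --pt "0.099 0.023 0 0 0 -0.061"

```text
time_s: 16.98
tcp_pos: [0.5191, -0.0253, 0.1698]
eef_rot: [179.9, -0.0, -86.6]
contact_force: [1.3, 0.9, 0.4]
gripper_width: 0.0338
gripper_force: 20.0
```

Request:
carry_out --pt "0.097 0.03 0 0 0 -0.061" --pt "0.095 0.036 0 0 0 -0.061" --pt "0.093 0.042 0 0 0 -0.061" --pt "0.089 0.047 0 0 0 -0.061" --pt "0 0 0 0 0 0"

```text
time_s: 17.6
tcp_pos: [0.4702, -0.2232, 0.1696]
eef_rot: [179.9, 0.1, -72.3]
contact_force: [0.0, 1.2, -0.4]
gripper_width: 0.0337
gripper_force: 20.0
```

Request:
carry_out --pt "0 0 0 0 0 0" --pt "0 0 0 0 0 0"

```text
time_s: 17.85
tcp_pos: [0.4721, -0.2199, 0.1703]
eef_rot: [180.0, 0.0, -72.1]
contact_force: [0.4, -0.1, 0.3]
gripper_width: 0.0336
gripper_force: 20.0
```

Run:
```python
from h import *
x,y=comp(-.03)
go(x,y,.056,KY,4)
```

```text
pos [ 0.4721 -0.2199  0.1703] rot [ 1.7998e+02  2.0000e-02 -7.2080e+01] t 17.85 w 0.0336
[0.001, -0.0001, 0.0572, 0.0001, 0.0001, -0.0003]
[0.001, -0.0001, 0.0572, 0.0001, 0.0001, -0.0003]
[0.001, -0.0001, 0.0572, 0.0001, 0.0001, -0.0003]
[0.001, -0.0001, 0.0572, 0.0001, 0.0001, -0.0003]
```

Request:
carry_out --pt "0.002 0 0.07 0 0 0" --pt "0.001 0 0.07 0 0 0" --pt "0 0 0.055 0 0 0" --pt "0 0 0.033 0 0 0" --pt "0 0 0 0 0 0"

```text
time_s: 18.48
tcp_pos: [0.4723, -0.2211, 0.0556]
eef_rot: [179.9, 0.0, -72.0]
contact_force: [0.9, 0.3, -1.8]
gripper_width: 0.0334
gripper_force: 20.0
```

Request:
carry_out --pt "0 0 0 0 0 0" --pt "0 0 0 0 0 0"

```text
time_s: 18.73
tcp_pos: [0.4729, -0.2218, 0.0571]
eef_rot: [-179.9, -0.0, -72.1]
contact_force: [0.8, 0.3, -0.3]
gripper_width: 0.0337
gripper_force: 20.0
```

Request:
carry_out --pt "0 0 0.002 0 0 0" --pt "0 0 0 0 0 0" --pt "0 0 0 0 0 0"

```text
time_s: 19.1
tcp_pos: [0.4724, -0.2222, 0.0556]
eef_rot: [-180.0, -0.0, -72.1]
contact_force: [-0.5, 0.4, -0.5]
gripper_width: 0.0337
gripper_force: 20.0
```

Request:
carry_out --pt "0 0 0 0 0 0" --pt "0 0 0 0 0 0" --pt "0 0 0 0 0 0" --pt "0 0 0 0 0 0" --hand 0.8

```text
time_s: 19.6
tcp_pos: [0.4724, -0.2222, 0.0556]
eef_rot: [-180.0, -0.0, -72.1]
contact_force: [0.1, -1.0, -1.2]
gripper_width: 0.0667
gripper_force: 0.0
```

Request:
carry_out --pt "0 0 -0.03 0 0 0" --pt "0 0 -0.06 0 0 0" --pt "0 0 -0.07 0 0 0" --pt "0 0 -0.07 0 0 0" --pt "0 0 0 0 0 0"

```text
time_s: 20.23
tcp_pos: [0.4744, -0.2226, 0.1747]
eef_rot: [-179.7, -0.2, -72.1]
contact_force: [-0.6, 0.2, -0.6]
gripper_width: 0.0704
gripper_force: 0.0
```

Run:
```python
from h import *
go(*VI["g"],.171,SY,10)
```

```text
pos [ 0.4744 -0.2226  0.1747] rot [-179.66   -0.19  -72.1 ] t 20.23 w 0.0704
[-0.0882, -0.0543, 0.0008, -0.0006, -0.0001, 0.0548]
[-0.0912, -0.0491, 0.0008, -0.0006, -0.0001, 0.0548]
[-0.0938, -0.0438, 0.0007, -0.0006, -0.0001, 0.0548]
[-0.0962, -0.0383, 0.0007, -0.0006, -0.0001, 0.0548]
[-0.0983, -0.0328, 0.0007, -0.0006, -0.0001, 0.0548]
[-0.1, -0.0271, 0.0007, -0.0006, -0.0001, 0.0548]
[-0.1014, -0.0213, 0.0007, -0.0006, -0.0001, 0.0548]
[-0.1024, -0.0154, 0.0007, -0.0006, -0.0001, 0.0548]
[-0.1031, -0.0095, 0.0007, -0.0006, -0.0001, 0.0548]
[-0.1035, -0.0036, 0.0007, -0.0006, -0.0001, 0.0548]
```

Request:
carry_out --pt "-0.088 -0.055 0 0 0 0.055" --pt "-0.091 -0.05 0 0 0 0.055" --pt "-0.094 -0.044 0 0 0 0.055" --pt "-0.096 -0.039 0 0 0 0.055" --pt "-0.098 -0.033 0 0 0 0.055"

```text
time_s: 20.85
tcp_pos: [0.5353, 0.031, 0.1709]
eef_rot: [-180.0, 0.0, -88.7]
contact_force: [0.9, -0.4, -0.1]
gripper_width: 0.07
gripper_force: 0.0
```

Request:
carry_out --pt "-0.1 -0.027 0 0 0 0.055" --pt "-0.101 -0.021 0 0 0 0.055" --pt "-0.102 -0.016 0 0 0 0.055" --pt "-0.103 -0.01 0 0 0 0.055" --pt "-0.103 -0.004 0 0 0 0.055"

```text
time_s: 21.48
tcp_pos: [0.5975, 0.2815, 0.1707]
eef_rot: [180.0, -0.0, -105.2]
contact_force: [1.3, -0.6, 0.0]
gripper_width: 0.0701
gripper_force: 0.0
```

Request:
carry_out --pt "0 0 0 0 0 0" --pt "0 0 0 0 0 0" --pt "0 0 0 0 0 0"

```text
time_s: 21.85
tcp_pos: [0.5973, 0.2789, 0.1708]
eef_rot: [180.0, -0.0, -105.2]
contact_force: [-0.5, 0.7, 0.1]
gripper_width: 0.0702
gripper_force: 0.0
```

```bash
python3 -c "
from h import *
go(*VI['g'],.065,SY,3)"
```

```text
pos [0.5973 0.2789 0.1708] rot [ 1.7999e+02 -1.0000e-02 -1.0516e+02] t 21.85 w 0.0702
[-0.001, 0.0005, 0.0705, 0.0, -0.0001, -0.0009]
[-0.001, 0.0005, 0.0705, 0.0, -0.0001, -0.0009]
[-0.001, 0.0005, 0.0705, 0.0, -0.0001, -0.0009]
```

Request:
carry_out --pt "-0.002 0.001 0.07 0 0 0" --pt "-0.001 0 0.07 0 0 0" --pt "0 0 0.05 0 0 0" --pt "0 0 0.022 0 0 0" --pt "0 0 0 0 0 0"

```text
time_s: 22.48
tcp_pos: [0.5974, 0.2808, 0.0646]
eef_rot: [180.0, -0.0, -105.2]
contact_force: [1.1, -0.2, 1.8]
gripper_width: 0.0704
gripper_force: 0.0
```

Request:
carry_out --pt "0 0 0 0 0 0" --pt "0 0 0 0 0 0" --pt "0 0 0 0 0 0" --pt "0 0 0 0 0 0" --pt "0 0 0 0 0 0" --hand 0

```text
time_s: 23.1
tcp_pos: [0.5975, 0.2816, 0.0648]
eef_rot: [-180.0, 0.0, -105.1]
contact_force: [-0.6, 0.0, 1.0]
gripper_width: 0.0334
gripper_force: 20.0
```

Request:
carry_out --pt "0 0 -0.02 0 0 0" --pt "0 0 -0.06 0 0 0" --pt "0 0 -0.07 0 0 0" --pt "0 0 -0.06 0 0 0" --pt "0 0 0 0 0 0"

```text
time_s: 23.72
tcp_pos: [0.5988, 0.2824, 0.1733]
eef_rot: [-179.8, 0.2, -105.1]
contact_force: [0.0, 0.7, -0.6]
gripper_width: 0.0335
gripper_force: 20.0
```

Run:
```python
from h import *
x,y=comp(-.09)
go(x,y,.172,KY,12)
```

```text
pos [0.5988 0.2824 0.1733] rot [-179.8     0.25 -105.1 ] t 23.73 w 0.0335
[0.095, -0.0071, -0.0002, -0.0004, 0.0003, -0.046]
[0.0952, -0.0025, -0.0001, -0.0004, 0.0003, -0.046]
[0.0952, 0.0021, -0.0001, -0.0004, 0.0003, -0.046]
[0.095, 0.0067, -0.0001, -0.0004, 0.0003, -0.046]
[0.0946, 0.0112, -0.0001, -0.0004, 0.0003, -0.046]
[0.0939, 0.0158, -0.0, -0.0004, 0.0003, -0.046]
[0.093, 0.0203, -0.0, -0.0004, 0.0003, -0.046]
[0.092, 0.0247, 0.0, -0.0004, 0.0003, -0.046]
[0.0907, 0.0291, 0.0001, -0.0004, 0.0003, -0.046]
[0.0892, 0.0334, 0.0001, -0.0004, 0.0003, -0.046]
[0.0874, 0.0377, 0.0001, -0.0004, 0.0003, -0.046]
[0.0855, 0.0419, 0.0002, -0.0004, 0.0003, -0.046]
```

Request:
carry_out --pt "0.095 -0.007 0 0 0 -0.046" --pt "0.095 -0.003 0 0 0 -0.046" --pt "0.095 0.002 0 0 0 -0.046" --pt "0.095 0.007 0 0 0 -0.046" --pt "0.094 0.011 0 0 0 -0.046"

```text
time_s: 24.35
tcp_pos: [0.5519, 0.0466, 0.1692]
eef_rot: [180.0, -0.0, -91.2]
contact_force: [0.1, -0.3, -0.7]
gripper_width: 0.0336
gripper_force: 20.0
```

Request:
carry_out --pt "0.094 0.016 0 0 0 -0.046" --pt "0.093 0.02 0 0 0 -0.046" --pt "0.092 0.025 0 0 0 -0.046" --pt "0.091 0.029 0 0 0 -0.046" --pt "0.089 0.033 0 0 0 -0.046"

```text
time_s: 24.98
tcp_pos: [0.5073, -0.1871, 0.1693]
eef_rot: [180.0, 0.0, -77.4]
contact_force: [0.7, 0.2, -1.3]
gripper_width: 0.034
gripper_force: 20.0
```

Request:
carry_out --pt "0.087 0.038 0 0 0 -0.046" --pt "0.085 0.042 0 0 0 -0.046" --pt "0 0 0 0 0 0" --pt "0 0 0 0 0 0" --pt "0 0 0 0 0 0"

```text
time_s: 25.6
tcp_pos: [0.49, -0.278, 0.1694]
eef_rot: [180.0, 0.0, -72.0]
contact_force: [0.0, -0.5, -1.4]
gripper_width: 0.0335
gripper_force: 20.0
```

Run:
```python
from h import *
x,y=comp(-.09)
go(x,y,.055,KY,4)
```

```text
pos [ 0.49   -0.278   0.1694] rot [ 1.7999e+02  2.0000e-02 -7.1960e+01] t 25.6 w 0.0335
[0.0006, -0.0005, 0.0572, 0.0, 0.0001, 0.0002]
[0.0006, -0.0005, 0.0572, 0.0, 0.0001, 0.0002]
[0.0006, -0.0005, 0.0572, 0.0, 0.0001, 0.0002]
[0.0006, -0.0005, 0.0572, 0.0, 0.0001, 0.0002]
```

Request:
carry_out --pt "0.002 -0.002 0.07 0 0 0" --pt "0 0 0.07 0 0 0" --pt "0 0 0.055 0 0 0" --pt "0 0 0.031 0 0 0" --pt "0 0 0 0 0 0"

```text
time_s: 26.22
tcp_pos: [0.4913, -0.2789, 0.0562]
eef_rot: [179.9, 0.0, -71.9]
contact_force: [-0.1, 0.4, -0.1]
gripper_width: 0.0337
gripper_force: 20.0
```

Request:
carry_out --pt "0 0 0 0 0 0" --pt "0 0 0 0 0 0"

```text
time_s: 26.48
tcp_pos: [0.4918, -0.2796, 0.0576]
eef_rot: [-179.9, -0.0, -72.0]
contact_force: [1.0, -0.3, -0.1]
gripper_width: 0.0334
gripper_force: 20.0
```

Request:
carry_out --pt "0 0 0.004 0 0 0" --pt "0 0 0 0 0 0" --pt "0 0 0 0 0 0"

```text
time_s: 26.85
tcp_pos: [0.4912, -0.2795, 0.0546]
eef_rot: [-180.0, -0.0, -72.0]
contact_force: [-0.3, -0.3, -0.2]
gripper_width: 0.0338
gripper_force: 20.0
```

Request:
carry_out --pt "0 0 0 0 0 0" --pt "0 0 0 0 0 0" --pt "0 0 0 0 0 0" --pt "0 0 0 0 0 0" --hand 0.8

```text
time_s: 27.35
tcp_pos: [0.4912, -0.2795, 0.0546]
eef_rot: [-180.0, -0.0, -72.0]
contact_force: [0.5, -0.8, 0.0]
gripper_width: 0.067
gripper_force: 0.0
```

Request:
carry_out --pt "0 0 -0.03 0 0 0" --pt "0 0 -0.06 0 0 0" --pt "0 0 -0.07 0 0 0" --pt "0 0 -0.1 0 0 0" --pt "0 0 0 0 0 0"

```text
time_s: 27.98
tcp_pos: [0.4937, -0.2804, 0.1902]
eef_rot: [-179.6, -0.3, -72.0]
contact_force: [0.1, -0.7, -0.9]
gripper_width: 0.0702
gripper_force: 0.0
```

Run:
```python
from h import *
go(.35,-.56,.25,KY,6)
```

```text
pos [ 0.4937 -0.2804  0.1902] rot [-179.58   -0.31  -71.97] t 27.98 w 0.0702
[0.0739, 0.0743, -0.0201, -0.0012, -0.0008, 0.0001]
[0.0739, 0.0743, -0.0201, -0.0012, -0.0008, 0.0001]
[0.0739, 0.0743, -0.02, -0.0012, -0.0008, 0.0001]
[0.0739, 0.0743, -0.02, -0.0012, -0.0008, 0.0001]
[0.0739, 0.0743, -0.02, -0.0012, -0.0008, 0.0001]
[0.0738, 0.0743, -0.02, -0.0012, -0.0008, 0.0001]
```

Request:
carry_out --pt "0.07 0.07 -0.02 0 0 0" --pt "0.07 0.07 -0.02 0 0 0" --pt "0.07 0.07 -0.02 0 0 0" --pt "0.07 0.07 -0.02 0 0 0" --pt "0.07 0.07 -0.02 0 0 0"

```text
time_s: 28.6
tcp_pos: [0.3778, -0.5012, 0.2354]
eef_rot: [-180.0, -0.0, -72.0]
contact_force: [0.5, -0.1, 0.6]
gripper_width: 0.0698
gripper_force: 0.0
```

Request:
carry_out --pt "0.05 0.05 0 0 0 0" --pt "0 0 0 0 0 0" --pt "0 0 0 0 0 0"

```text
time_s: 28.98
tcp_pos: [0.3625, -0.5312, 0.2345]
eef_rot: [180.0, 0.0, -72.0]
contact_force: [0.5, -0.4, -0.6]
gripper_width: 0.0698
gripper_force: 0.0
```

Run:
```python
from h import *
t=r.capture("top");s=r.capture("side")
cv2.imwrite("pics/t9.png",cv2.resize(t[205:300,260:410,::-1],None,fx=5,fy=5,interpolation=2))
cv2.imwrite("pics/s9.png",s[:,:,::-1])
# expected cap-top centres in crop for vials at compartment centres
P=np.array([[*comp(y),.086] for y in(.09,.03,-.03,-.09)])
print(((proj("top",P)-[260,205]+.5)*5).round(0), proj("side",P).round(0))
```

```text
[[214. 324.]
 [337. 284.]
 [460. 244.]
 [583. 204.]] [[352. 183.]
 [354. 167.]
 [355. 154.]
 [357. 141.]]
```

View pics/t9.png

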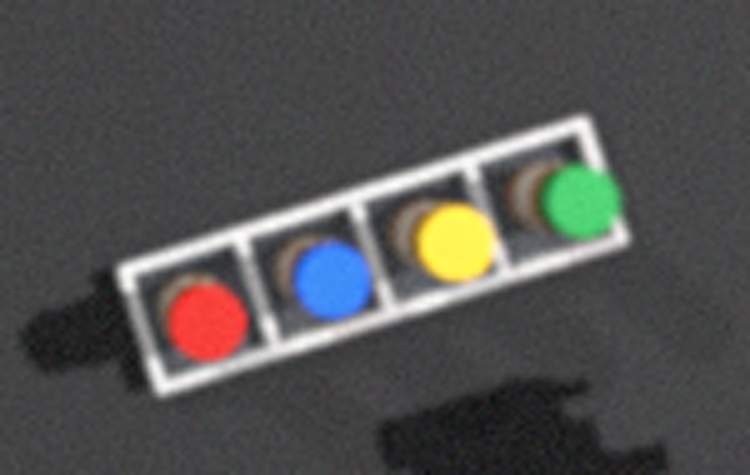

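View pics/s9.png

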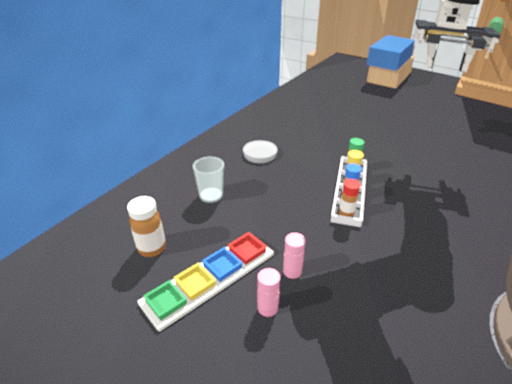

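The cap tops from above are red (208,322), blue (333,281), yellow (456,243) and green (580,203). All are within 6 zoomed px (about 3 mm) of the expected compartment centres. In the side view all four stand upright, and the bystanders haven't moved.

```bash
python3 -c "
from plant import r
print(r.close_job())"
```

```text
the job is handed in; nothing more can be done
None
```

The job is handed in: all four vials stand upright in the carrier in reverse order (red, blue, yellow, green from left to right), each within about 3 mm of its compartment centre in the last top view, with the beaker, jar, dish and pink look-alikes untouched; no verdict came back.

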